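# Load the roller feeder chute, all stubs to the guide plate

### The job

Load the three brass rollers that have a thin stub on one end into the feeder's sloping chute so that they lie across it on its floor, queued up from the stop, every one with its stub on the side of the tall grey guide plate. One is already in the chute the wrong way round and must be turned round; the others are on the bench and in the white basket. Leave the plain bar and everything else where it is.

Things in the scene. Friction and masses are not known exactly. Their poses are not given: they have to be found in the camera images.
- feeder: Feeder fixed to the bench: base plate 160 x 420 mm carrying the chute; a grey drive housing 200 x 150 mm, 150 mm high, begins 180 mm downhill of the stop. Origin on the bench under the stop line; z up, y level, uphill along the chute, x across it, guide plate on the -x side. A star wheel (radius 30 mm, axis 50 mm high) is on the +x side, 75 mm downhill of the stop.
- chute (a point): Middle of the chute floor at the stop line, 60 mm above the bench. Chute slopes 12 degrees; axes: y uphill along the floor, z normal to it, x across, guide plate at -x. Floor from y = -15 to 225 mm, 78 mm wide between rails 7 mm high, 8 mm thick, which stubs pass over. Rollers let go roll down to the stop or the next roller, so axes rest 18, 54, 90 mm uphill of the stop, 18 mm above the floor.
- stop (a point): Middle of the gap in the stop at floor level. The stop is two lugs 28 mm high, 14 mm wide, uphill faces at chute y = 0, one at each side of the floor (x = -39 to -25 and 25 to 39 mm in the chute's frame), with a 50 mm gap between where a finger can pass; downhill of it the floor is free.
- guide (a point): Top edge of the tall grey guide plate, mid-length. The plate runs the whole length of the chute, from x = -87 to -93 mm in the chute's frame, and rises 55 mm above the floor. Stubs must point towards it; a stub of a roller lying right ends 10 to 20 mm short of it.
- roller_a: Brass roller: body 36 mm diameter, 70 mm long, with a stub 16 mm diameter, 35 mm long on one end only; about 0.25 kg. Origin on the axis at the middle of the 36 mm body; x runs along the axis to the stub (it may have rolled about x). Starts lying on the bench.
- roller_b: Brass roller: body 36 mm diameter, 70 mm long, with a stub 16 mm diameter, 35 mm long on one end only; about 0.25 kg. Origin on the axis at the middle of the 36 mm body; x runs along the axis to the stub (it may have rolled about x). Starts lying in the white basket.
- roller_c: Brass roller: body 36 mm diameter, 70 mm long, with a stub 16 mm diameter, 35 mm long on one end only; about 0.25 kg. Origin on the axis at the middle of the 36 mm body; x runs along the axis to the stub (it may have rolled about x). Starts in the chute against the stop, wrong way round: stub on the +x side, away from the guide plate.
- roller_a_tip (a point): Centre of the end face of the stub of that roller, 70 mm from the body's middle.
- roller_b_tip (a point): Centre of the end face of the stub of that roller, 70 mm from the body's middle.
- roller_c_tip (a point): Centre of the end face of the stub of that roller, 70 mm from the body's middle.
- basket: White open basket fixed to the bench, 220 mm (its x) x 200 mm (its y), 50 mm high, walls and floor 4 mm thick. Origin under its centre on the bench.
- plain_bar: Bystander: plain brass bar without a stub, 36 mm diameter over its whole length of 105 mm, lying on the bench; it and the roller that lies on the bench may have either of two places. Origin at its middle, x along its axis.
- sleeve: Bystander: plain brass cylinder without stub standing on end, 36 mm diameter, 50 mm high, on the bench between the plain bar and the roller lying there; origin at the centre of its underside.
- collar_a: Bystander: small brass ring 30 mm diameter, 14 mm high in a corner of the basket; origin at the centre of its underside.
- collar_b: Bystander: small steel ring 30 mm diameter, 14 mm high in the opposite corner of the basket; origin at the centre of its underside.
There are look-alikes about, which are no part of the job. What is shaped like the roller_b but black is not meant.

How it is judged:
By the outcome, as a careful person would: the job done as asked, in the order asked, and still so for the second after the job is handed in, with the robot touching nothing.
It also fails if it takes over 72 s, if anything falls off the work surface, if the arm or the gripper's body presses on something with over 40 N, if the wrist force passes 120 N, or if a joint passes its speed limit or range.

### The arm

A 7-joint arm with a two-finger parallel gripper is mounted at the origin on the work surface. World frame = base frame: x ahead of the robot, y to its left, z up, the work surface at z = 0. Lengths are in m, angles in rad, forces in N, time in s.
With the tool pointing down it reaches from about 0.35 to 0.9 m from the base axis. Payload 8.1 kg.
Tool frame: the origin (TCP) lies on the centre line of the jaws, within the pads' length; the fingertips stand 17 mm ahead of it and the grasp point (between the pads) lies 2 mm behind it; z points along the fingers, y is the line along which they close (so a half turn about z gives the same grasp; the last joint's range is limited). The gripper opens to 85 mm and grips with 20 to 120 N. Pads are 22 mm wide; open, the fingers measure 114 mm over their backs; the gripper's body (76 mm by 85 mm) begins 54 mm behind the grasp point. The pads swing forward as they close: fully open they stand 13 mm farther back than shut.
Start: joints at [-1.251, 0.434, 0.025, 1.573, -0.012, 1.134, -0.075], TCP at [0.256, 0.57, 0.248] pointing down, gripper open.
Joint ranges: [-2.62, 2.62], [-0.44, 2.09], [-1.27, 1.32], [0.08, 2.57], [-1.32, 4.46], [0.12, 2], [-2.74, 2.74]. Speed limits (rad/s): [2.22, 2.22, 3.01, 3.01, 3.14, 3.14, 3.14].

### API

Orientations are given as a rotation vector (axis times angle).
In Python, from cell import arm gives the robot as it stands.
- The arm moves only by the tool send_rows, never from a script. Its arguments are lists of equal length, an entry for each row: "travel": the shift along the tool's x, y, z in units of 50 mm (1.0 is 50 mm), a list of three; "turn": the turn, a rotation vector about the tool's x, y, z in units of 6 degrees (1.0 is 6 degrees), a list of three. A call has 1 to 5 rows; each row is the pose to reach, as a shift and turn from the pose commanded when the call began, along the tool's axes at that moment; what a row does not reach only later rows make up. A row lasts 1/8 s, in which the tool goes at most 62.5 mm and 10.7 degrees, less where a joint would pass 70% of its speed; a pose out of reach is approached as far as the arm can. A call with a gripper value outside its range is refused whole. "gripper" is the closure in counts, from 0 (fully open) to 255 (shut), set as the call begins (left out, the last holds). The fingers move at their own pace and stop on an object; "grip_force" is the grip in N (left out, the last holds). Time passes only in rows, so rows that repeat a pose let the fingers close. It gives the time, the measured TCP pose, the force, the opening and the grip force at its end, in the units of the state.
- arm.get_obs(): the state, without advancing time (a new reading comes with each control period).
- arm.snapshot(name): name is "scene" or "top" or "wrist"; returns the picture (400x640x3 uint8, blue, green, red); there is no depth.
- arm.camera_model(name): a dict with "vertical_fov" (degrees; the focal length in pixels is half the picture's height over the tangent of half this angle, whatever the lens; pixels are square), "cx", "cy" (the principal point, pixels), "camera_from_world" (4x4, takes a point from world to camera coordinates); the wrist camera has in their place "tool_from_camera" (4x4, takes a point from camera to tool coordinates, whose origin is the TCP and whose axes are the flange's). Camera axes: x right, y down, z forward; pixel columns grow to the right and rows downward; lengths in m; the calibration is good to about 2 mm. A picture is of the moment at which its call begins: read the wrist's pose just before it. camera_model takes no time and is no camera call.
- arm.job_done(): hands the job in; it is judged then, once.
The state is a dict: "time": time; "joint_positions": joint angles; "dq": joint speeds; "tau": joint torques, N m; "tool_pos": TCP position; "tool_rot": TCP orientation; "wrist_force": force on the tool from outside, world axes, zero at the start; "wrist_torque": the same for the moment, N m; "gripper_width": opening from 0.0 (shut) to 1.0 (fully open); "grip_force": force on a finger pad.
Only numpy, scipy, OpenCV 4.12 (cv2) and the standard library are available. Lean on these libraries where they do the work, as an engineer would, in place of code of your own. Each camera call takes 0.05 s, during which the arm holds its last target. There are 200 camera calls.

## Working session

There is one attempt and no reset: what is moved stays moved. The work goes in short steps, Python scripts to look and compute and a tool call to move; the robot and the scene stay as the last step left them, time stands still between calls to the robot, and variables do not carry over. Pictures are saved under pics/ and viewed, at most 12 in all, crops included, and the job is handed in when it is done.

Besides the shell and the picture viewer there is one more tool, called by a JSON object that holds its "name" and its "arguments". send_rows: Moves the arm, as the interface text tells. Its arguments: {"type":"object","properties":{"travel":{"type":"array"},"turn":{"type":"array"},"gripper":{"type":"number"},"grip_force":{"type":"number"}},"required":["travel","turn"]}

```bash
ls; mkdir -p pics; cat > look.py <<'E'
import sys,cv2,json
from cell import arm
for n in sys.argv[2:]:
    im=arm.snapshot(n); cv2.imwrite(f'pics/{sys.argv[1]}_{n}.png',im)
E
python3 look.py p0 scene top; python3 -c "
from cell import arm
import numpy as np
np.set_printoptions(precision=4,suppress=True)
o=arm.get_obs();print(o)
for n in('scene','top','wrist'):print(n,arm.camera_model(n))"
```

```text
pics
{'time': 0.1, 'joint_positions': array([-1.2506,  0.4351,  0.025 ,  1.574 , -0.0116,  1.134 , -0.0751]), 'dq': array([-0.0006, -0.0022,  0.0011, -0.0022,  0.0008,  0.002 ,  0.0003]), 'tau': array([  0.0031, -67.1755,   1.028 , -31.6901,   0.0157,   0.0073,
        -0.0001]), 'tool_pos': array([0.2563, 0.5696, 0.2476]), 'tool_rot': array([-0.6593, -3.0714,  0.0021]), 'wrist_force': array([ 0.4368, -0.8669,  0.6097]), 'wrist_torque': array([-0.0196, -0.0014, -0.0185]), 'grip_force': 0.0, 'gripper_width': 0.9969515487823917}
scene {'vertical_fov': 49.909246664228334, 'cx': 327.71605513991653, 'cy': 204.01293562759966, 'camera_from_world': array([[-0.7791,  0.6269,  0.0081,  0.3616],
       [ 0.5021,  0.6316, -0.5907, -0.1949],
       [-0.3754, -0.4561, -0.8069,  1.3601],
       [ 0.    ,  0.    ,  0.    ,  1.    ]])}
top {'vertical_fov': 56.08429489539144, 'cx': 313.6505094257833, 'cy': 200.61741217974173, 'camera_from_world': array([[ 0.0284, -0.9995,  0.0109, -0.0153],
       [-0.9982, -0.0289, -0.0531,  0.489 ],
       [ 0.0533, -0.0093, -0.9985,  1.0811],
       [ 0.    ,  0.    ,  0.    ,  1.    ]])}
wrist {'vertical_fov': 60.15322137349995, 'cx': 325.31495803536046, 'cy': 207.80159550047722, 'tool_from_camera': array([[ 0.0007, -0.9651, -0.262 ,  0.0667],
       [ 1.    ,  0.0004,  0.0013,  0.0015],
       [-0.0012, -0.262 ,  0.9651, -0.1262],
       [ 0.    ,  0.    ,  0.    ,  1.    ]])}
```

View pics/p0_top.png

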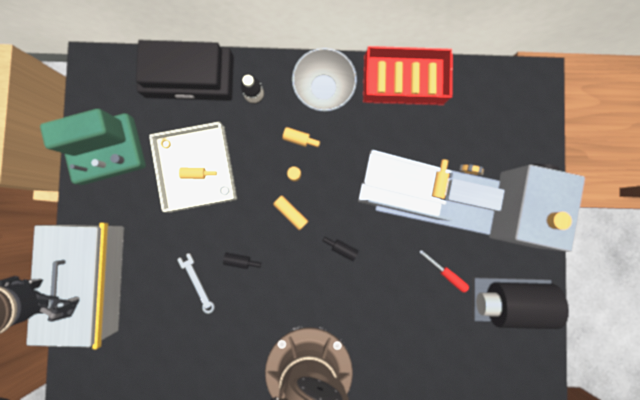

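View pics/p0_scene.png

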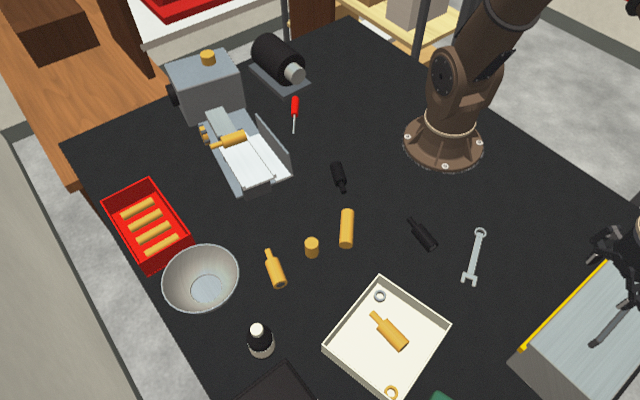

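Top view: roller_a is at about (300,137) with its stub to the right. The sleeve is at (293,173) and the plain bar at (290,212). Roller_b is in the basket at (197,173) with its stub to the right. Roller_c is in the chute at (442,180) with its stub up (+x). The guide plate is on the lower, robot side. The scene view agrees.

```bash
cat > geo.py <<'E'
import numpy as np,cv2
from cell import arm
from scipy.spatial.transform import Rotation as R
np.set_printoptions(precision=4,suppress=True)
def cam(n,obs=None):
    m=arm.camera_model(n); f=200/np.tan(np.radians(m['vertical_fov']/2))
    if n=='wrist':
        T=np.eye(4);T[:3,:3]=R.from_rotvec(obs['tool_rot']).as_matrix();T[:3,3]=obs['tool_pos']
        W=T@m['tool_from_camera']
    else: W=np.linalg.inv(m['camera_from_world'])
    return f,m['cx'],m['cy'],W
def rays(c,px):
    f,cx,cy,W=c; px=np.atleast_2d(px).astype(float)
    d=np.c_[(px[:,0]-cx)/f,(px[:,1]-cy)/f,np.ones(len(px))]@W[:3,:3].T
    return W[:3,3],d
def onplane(c,px,z):
    o,d=rays(c,px); return o+d*((z-o[2])/d[:,2])[:,None]
def proj(c,P):
    f,cx,cy,W=c; q=(np.atleast_2d(P)-W[:3,3])@W[:3,:3]
    return np.c_[cx+f*q[:,0]/q[:,2],cy+f*q[:,1]/q[:,2]]
def tri(c1,p1,c2,p2):
    o1,d1=rays(c1,p1);o2,d2=rays(c2,p2);d1=d1[0];d2=d2[0]
    t=np.linalg.lstsq(np.c_[d1,-d2],o2-o1,rcond=None)[0]
    a=o1+t[0]*d1;b=o2+t[1]*d2
    return (a+b)/2,np.linalg.norm(a-b)
def brass(im):
    h=cv2.cvtColor(im,cv2.COLOR_BGR2HSV); return cv2.inRange(h,(12,110,90),(30,255,255))
def roller(c,mask,lab,z):
    """axis, stub tip and body centre on plane z from the silhouette"""
    ys,xs=np.where(lab); P=onplane(c,np.c_[xs,ys],z)[:,:2]
    m=P.mean(0); u=np.linalg.svd(P-m,full_matrices=False)[2][0]; s=(P-m)@u; w=(P-m)@[-u[1],u[0]]
    wid=lambda lo,hi: np.ptp(w[(s>=lo)&(s<=hi)])
    if wid(s.min(),s.min()+.025)<wid(s.max()-.025,s.max()): u=-u;s=-s;w=-w
    return m,u,s.min(),s.max(),P
E
cat > m1.py <<'E'
from geo import *
for n in('top','scene'):
    im=cv2.imread(f'pics/p0_{n}.png');c=cam(n);k=brass(im)
    N,L,S,C=cv2.connectedComponentsWithStats(k)
    for i in range(1,N):
        if S[i,4]<60: continue
        m,u,a,b,P=roller(c,k,L==i,.018)
        print(n,S[i],C[i],'xy',m,'u',np.degrees(np.arctan2(u[1],u[0])),'len',b-a,'ends',m+a*u,m+b*u)
t=cv2.imread('pics/p0_top.png')[135:255,350:590];s=cv2.imread('pics/p0_scene.png')[40:200,150:310]
cv2.imwrite('pics/crop1.png',np.hstack([cv2.resize(t,None,fx=2.5,fy=2.5,interpolation=3)[:300],]) )
A=cv2.resize(t,(800,400)[0:2] if 0 else (600,300),interpolation=3)
B=cv2.resize(s,(600,600),interpolation=3)
cv2.imwrite('pics/crop_t.png',cv2.resize(t,(800,400),interpolation=3));cv2.imwrite('pics/crop_s.png',B)
E
python3 m1.py
```

```text
top [   0   47   65  169 6691] [ 30.2698 129.4472] xy [0.6729 0.8279] u 1.500887899596063 len 0.4932041332164 ends [0.4239 0.8214] [0.917  0.8343]
top [  517    53   123   155 10774] [602.2704 125.2879] xy [ 0.7375 -0.8481] u -175.18429841185116 len 0.47750743222220826 ends [ 0.9665 -0.8288] [ 0.4907 -0.8689]
top [378  61   8  32 187] [381.4225  76.9251] xy [ 0.8611 -0.1913] u -179.14507836250715 len 0.09375948962234708 ends [ 0.9094 -0.1906] [ 0.8156 -0.192 ]
top [394  62   9  31 184] [398.3696  77.5163] xy [ 0.861  -0.2416] u 0.7346718945542557 len 0.09086761007036571 ends [ 0.8172 -0.2421] [ 0.908 -0.241]
top [411  62   9  32 196] [415.1837  78.3673] xy [ 0.86   -0.2915] u -0.6579860590838321 len 0.09419638322002491 ends [ 0.8157 -0.291 ] [ 0.9099 -0.2921]
top [428  63   9  31 206] [432.0437  78.5825] xy [ 0.861  -0.3416] u -1.295950938119636 len 0.09152015562456324 ends [ 0.8171 -0.3406] [ 0.9086 -0.3427]
top [282 127  38  20 322] [299.1708 137.6056] xy [0.6723 0.0463] u -105.69948465493789 len 0.11117273661310048 ends [0.6859 0.0946] [ 0.6558 -0.0124]
top [433 159  16  40 256] [
[... 3676 characters left out ...]
xy [0.5623 0.0538] u 54.08244456526027 len 0.06583940260499965 ends [0.5429 0.027 ] [0.5815 0.0803]
scene [264 248  23  41 501] [274.3094 269.1317] xy [0.6731 0.0468] u -107.11131324317262 len 0.1189252948830405 ends [0.6888 0.0979] [ 0.6538 -0.0157]
scene [517 258  91  96 499] [559.0561 307.6673] xy [0.2004 0.551 ] u -179.76955208774783 len 0.3714369284966774 ends [0.3658 0.5517] [-0.0057  0.5502]
scene [370 311  39  41 583] [389.7273 331.9468] xy [0.5588 0.3424] u -88.87963384704335 len 0.10611348019612263 ends [0.5579 0.3866] [0.56   0.2805]
scene [384 386  14  14  78] [391.8462 391.3718] xy [0.6435 0.4379] u 102.41472645539692 len 0.026802782426321628 ends [0.6465 0.4243] [0.6407 0.4505]
```

```bash
echo
```

```text
(no output)
```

View pics/crop_t.png

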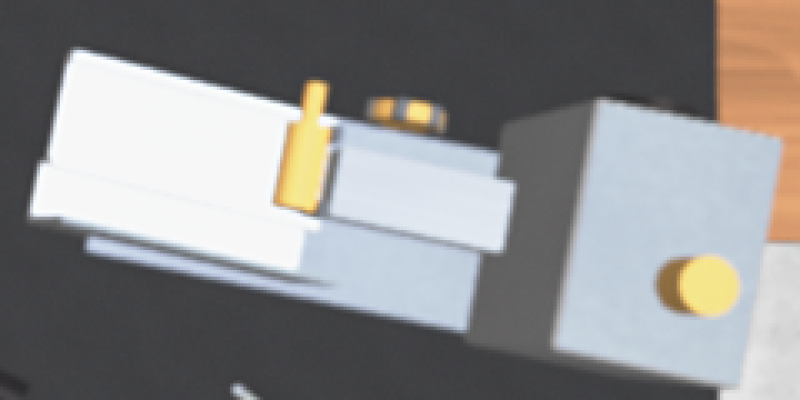

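```bash
cat > m2.py <<'E'
from geo import *
for n in('top','scene'):
    im=cv2.imread(f'pics/p0_{n}.png');c=cam(n);k=brass(im)
    N,L,S,C=cv2.connectedComponentsWithStats(k)
    for i in range(1,N):
        for nm,p,z in(('a',(299,138),.018),('a',(274,269),.018),('c',(440,179),.0813),('c',(230,139),.0813),('b',(195,173),.022),('b',(390,332),.022)):
            if np.hypot(*(C[i]-p))<4:
                m,u,a,b,P=roller(c,k,L==i,z)
                print(nm,n,'xy',m,'u',np.degrees(np.arctan2(u[1],u[0])),'len',b-a,'ends',m+a*u,m+b*u,'body from tip',m+(b-.07)*u,'from end',m+(a+.035)*u)
E
python3 m2.py
```

```text
a top xy [0.6723 0.0463] u -105.69948465493789 len 0.11117273661310048 ends [0.6859 0.0946] [ 0.6558 -0.0124] body from tip [0.6748 0.055 ] from end [0.6764 0.0609]
c top xy [ 0.5543 -0.3473] u -10.806069911329935 len 0.10747453568471621 ends [ 0.5057 -0.3381] [ 0.6113 -0.3582] body from tip [ 0.5425 -0.3451] from end [ 0.5401 -0.3446]
b top xy [0.5577 0.3441] u -88.09446293208568 len 0.1010639154435299 ends [0.5562 0.3873] [0.5596 0.2863] body from tip [0.5573 0.3562] from end [0.5574 0.3523]
c scene xy [ 0.5488 -0.3491] u -9.999132784091115 len 0.11764093824662228 ends [ 0.5015 -0.3408] [ 0.6173 -0.3612] body from tip [ 0.5484 -0.349 ] from end [ 0.5359 -0.3468]
a scene xy [0.6731 0.0468] u -107.11131324317262 len 0.1189252948830405 ends [0.6888 0.0979] [ 0.6538 -0.0157] body from tip [0.6744 0.0512] from end [0.6785 0.0645]
b scene xy [0.5601 0.3432] u -88.87963384704337 len 0.10567196851794897 ends [0.5593 0.3872] [0.5613 0.2815] body from tip [0.56   0.3515] from end [0.56   0.3522]
```

The top crop shows the chute running from upper-left (uphill) to the housing on the right. The roller_c body is at crop (300,165) with its stub up, and the guide plate is along the lower edge. Measurements agree across the two views: the chute x axis has a yaw of about -10.5°. I'm moving now to look from close by.

{"name": "send_rows", "arguments": {"travel": [[-0.78,-0.88,0],[-1.56,-1.76,0],[-2.34,-2.64,0],[-3.12,-3.52,0],[-3.9,-4.4,0]], "turn": [[0,0,0],[0,0,0],[0,0,0],[0,0,0],[0,0,0]]}}

```text
time: 0.72
tool_pos: [0.3442, 0.2873, 0.2482]
tool_rot: [-0.659, -3.072, 0.0]
wrist_force: [0.7, 0.2, 0.7]
gripper_width: 1.001
grip_force: 0.0
```

{"name": "send_rows", "arguments": {"travel": [[-0.78,-0.88,0],[-1.56,-1.76,0],[-2.34,-2.64,0],[-3.12,-3.52,0],[-3.9,-4.4,0]], "turn": [[0,0,0],[0,0,0],[0,0,0],[0,0,0],[0,0,0]]}}

```text
time: 1.35
tool_pos: [0.4317, 0.0069, 0.2484]
tool_rot: [0.659, 3.071, 0.001]
wrist_force: [0.4, 0.1, 0.2]
gripper_width: 0.998
grip_force: 0.0
```

```bash
cat > plan.py <<'E'
from geo import *
import sys
def Rot(yyaw,slope=0):
    """tool y at world yaw (deg), raised by slope (deg); z down"""
    a,s=np.radians([yyaw,slope]); y=np.array([np.cos(a)*np.cos(s),np.sin(a)*np.cos(s),np.sin(s)])
    z=-np.array([-np.cos(a)*np.sin(s),-np.sin(a)*np.sin(s),np.cos(s)])
    return np.c_[np.cross(y,z),y,z]
def plan(p,Rt,o=None):
    o=o or arm.get_obs(); R0=R.from_rotvec(o['tool_rot'])
    t=R0.inv().apply(np.array(p)-o['tool_pos'])/.05; r=(R0.inv()*R.from_matrix(Rt)).as_rotvec()/np.radians(6)
    print('t',round(o['time'],2),'pos',o['tool_pos'],'q',o['joint_positions'],'F',o['wrist_force'],'w',round(o['gripper_width'],3),'gf',o['grip_force'])
    print('travel',t.round(2),'turn',r.round(2),'rows',max(np.linalg.norm(t)/1.25,np.linalg.norm(r)/1.78).round(1))
if __name__=='__main__':
    a=list(map(float,sys.argv[1:])); plan(a[:3],Rot(a[3],a[4]))
E
python3 plan.py .52 -.33 .25 79.5 12
```

```text
t 1.35 pos [0.4317 0.0069 0.2484] q [-0.4864  0.1082  0.3858  2.0385 -0.0486  1.0029  1.0717] F [0.3842 0.0626 0.2076] w 0.998 gf 0.0
travel [-4.37 -5.42 -0.03] turn [-1.99  0.24 -2.28] rows 5.6
```

{"name": "send_rows", "arguments": {"travel": [[-0.73,-0.9,0],[-1.46,-1.8,0],[-2.2,-2.7,0],[-2.93,-3.6,0],[-3.66,-4.5,0]], "turn": [[-0.4,0.05,-0.45],[-0.8,0.1,-0.9],[-1.2,0.14,-1.35],[-1.6,0.2,-1.8],[-1.99,0.24,-2.28]]}}

```text
time: 1.98
tool_pos: [0.5065, -0.2731, 0.2481]
tool_rot: [0.28, 3.092, 0.328]
wrist_force: [2.0, 1.0, 0.4]
gripper_width: 1.001
grip_force: 0.0
```

```bash
python3 plan.py .52 -.33 .25 79.5 12
```

```text
t 1.98 pos [ 0.5065 -0.2731  0.2481] q [ 0.1626  0.4281  0.5151  1.6734 -0.4217  1.2207  2.2105] F [1.9564 0.9558 0.371 ] w 1.001 gf 0.0
travel [-0.47 -1.04 -0.26] turn [0.02 0.   0.02] rows 0.9
```

{"name": "send_rows", "arguments": {"travel": [[-0.47,-1.04,-0.26],[-0.47,-1.04,-0.26]], "turn": [[0,0,0],[0,0,0]]}}

```text
time: 2.22
tool_pos: [0.5183, -0.3339, 0.249]
tool_rot: [0.294, 3.093, 0.32]
wrist_force: [0.3, 0.9, -0.1]
gripper_width: 1.003
grip_force: 0.0
```

```bash
cat > wshot.py <<'E'
from geo import *
import sys,pickle
o=arm.get_obs(); im=arm.snapshot('wrist'); n=sys.argv[1]
cv2.imwrite(f'pics/{n}.png',im); pickle.dump(o,open(f'pics/{n}.pkl','wb')); c=cam('wrist',o)
k=brass(im); N,L,S,C=cv2.connectedComponentsWithStats(k)
for z in map(float,sys.argv[2:]):
  for i in range(1,N):
    if S[i,4]<400: continue
    m,u,a,b,P=roller(c,k,L==i,z)
    print('z',z,S[i],'xy',m,'uyaw',np.degrees(np.arctan2(u[1],u[0])).round(1),'len',(b-a).round(4),'body from tip',m+(b-.07)*u,'from end',m+(a+.035)*u)
E
python3 wshot.py w1 .0813
```

```text
z 0.0813 [ 565    4   75   85 3615] xy [ 0.4493 -0.0075] uyaw 47.4 len 0.1083 body from tip [ 0.4419 -0.0155] from end [ 0.4397 -0.0179]
z 0.0813 [ 575  132   64   33 1771] xy [0.5476 0.0001] uyaw -105.8 len 0.0809 body from tip [0.5555 0.0283] from end [0.549  0.0051]
z 0.0813 [ 255  179   45  119 3824] xy [ 0.5504 -0.3451] uyaw -10.0 len 0.1117 body from tip [ 0.5451 -0.3442] from end [ 0.5385 -0.343 ]
z 0.0813 [ 548  215   83   29 1933] xy [ 0.6355 -0.014 ] uyaw -108.3 len 0.1131 body from tip [ 0.6389 -0.0038] from end [0.6415 0.0039]
z 0.0813 [151 264  45  37 402] xy [ 0.567  -0.4443] uyaw 113.7 len 0.0477 body from tip [ 0.5855 -0.4863] from end [ 0.5624 -0.4338]
```

View pics/w1.png

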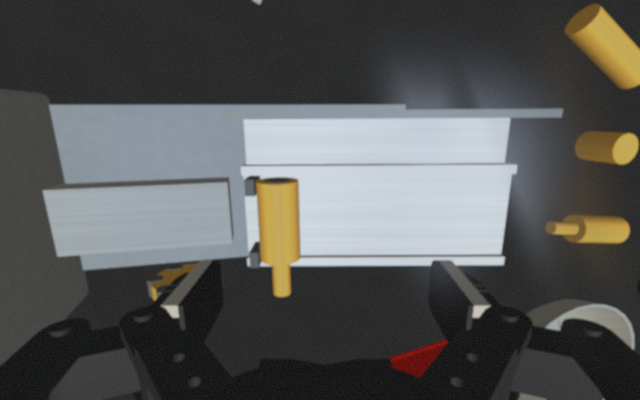

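The wrist view shows roller_c at (278,220) between the lugs at (250,186) and (254,254). The rails are at rows ~168 and ~260, and the guide plate is along row ~110. The chute is aligned with the image. I'm fitting the rails next.

```bash
cat > m3.py <<'E'
from geo import *
from plan import Rot
import pickle
o=pickle.load(open('pics/w1.pkl','rb'));im=cv2.imread('pics/w1.png');c=cam('wrist',o)
g=cv2.GaussianBlur(cv2.cvtColor(im,cv2.COLOR_BGR2GRAY).astype(float),(0,0),.8)
def onchute(px,h,yaw,O):
    T=Rot(yaw,12); n=-T[:,2]; P0=O+h*n
    q,d=rays(c,px); P=q+d*(((P0-q)@n)/(d@n))[:,None]
    return np.c_[-(P-O)@T[:,0],(P-O)@T[:,1]],P
yaw=79.5;xf=np.array([np.cos(np.radians(yaw-90)),np.sin(np.radians(yaw-90)),0]);yf=np.array([-xf[1],xf[0],0])
O=np.array([.5417,-.3452,.06])-.0139*yf
print('O',O)
for lo,hi,s,h,nm in((158,168,1,.007,'guide rail outer'),(168,180,-1,.007,'gr inner'),(250,259,1,.007,'+rail inner'),(260,272,-1,.007,'+rail outer'),(100,114,1,.055,'plate top outer'),):
    pts=[]
    for x in range(320,490,6):
        d=s*np.gradient(g[:,x])[lo:hi]; pts.append((x,lo+d.argmax(),d.max()))
    pts=np.array(pts); k=np.polyfit(pts[:,0],pts[:,1],1)
    X,_=onchute(np.c_[[330,480],np.polyval(k,[330,480])],h,yaw,O); print(nm,k,pts[:,2].mean().round(1),'x:',X[:,0],'yaw err',np.degrees((X[1,0]-X[0,0])/(X[1,1]-X[0,1])))
print(g[[190,210,230,245],480:530].astype(int)[:,10:50:2]); print('cols', [onchute([[x,215]],0,yaw,O)[0] for x in(505,508,511)])
print(g[150:275,400].astype(int))
E
python3 m3.py
```

```text
O [ 0.5392 -0.3589  0.06  ]
guide rail outer [ -0.0081 168.6631] 15.3 x: [-0.0479 -0.0482] yaw err -0.16457572777185805
gr inner [  0.0019 176.2716] 0.7 x: [-0.0383 -0.0373] yaw err 0.4081490384318687
+rail inner [  0. 257.] 21.9 x: [0.0374 0.0381] yaw err 0.2677281506905172
+rail outer [ -0.0178 272.1977] 42.2 x: [0.0469 0.0448] yaw err -0.8447470488067869
plate top outer [ 0.0378 90.9159] 21.8 x: [-0.0986 -0.0942] yaw err 2.400883212621211
[[210 209 209 209 208 208 207 207 206 192 131  95  96 100 101 102 100  99
   95  95]
 [210 210 211 210 210 210 209 207 177  92  69  72  75  79  82  85  87  89
   90  90]
 [209 209 208 209 208 209 202 143  62  52  54  55  57  59  62  66  68  69
   72  73]
 [208 209 209 208 208 202 141  57  46  47  45  47  48  50  52  54  57  58
   59  62]]
cols [array([[-0.0006,  0.2268]]), array([[-0.0006,  0.2296]]), array([[-0.0006,  0.2324]])]
[209 208 207 206 206 206 206 206 205 204 203 202 193 176 166 177 194 204
 207 207 207 207 207 208 208 208 208 208 208 207 208 208 209 210 210 210
 210 210 209 209 209 208 208 208 208 209 209 209 210 209 209 209 209 209
 209 208 207 207 207 207 207 207 207 206 206 206 206 206 205 206 207 208
 209 209 209 210 209 208 207 206 206 205 205 205 204 203 204 205 206 206
 207 207 207 208 209 209 208 206 205 205 204 205 204 194 170 146 146 169
 192 203 206 207 207 204 190 155 106  65  49  46  46  46  46  46  45]
```

```bash
cat > chute.py <<'E'
from plan import *
O=np.array([.5386,-.3578,.06]); YAW=79.5
def tgt(x,y,z,flip=0):
    T=Rot(YAW,12); P=O-x*T[:,0]+y*T[:,1]-z*T[:,2]
    if flip: T=T@np.diag([-1,-1,1.])
    return P,T
if __name__=='__main__':
    a=list(map(float,sys.argv[1:])); o=arm.get_obs()
    T=Rot(YAW,12); d=o['tool_pos']-O; print('now chute xyz',np.array([-d@T[:,0],d@T[:,1],-d@T[:,2]]))
    P,Rt=tgt(a[0],a[1],a[2],a[3]); plan(P,Rt,o)
E
python3 chute.py 0 .018 .08 0;python3 chute.py 0 .018 .0195 0
```

```text
now chute xyz [-0.0245  0.0617  0.1802]
t 2.27 pos [ 0.5187 -0.3309  0.2491] q [ 0.2488  0.5049  0.524   1.5564 -0.4408  1.284   2.2719] F [ 1.0991 -0.7584 -0.2822] w 0.999 gf 0.0
travel [-0.5  -0.87  2.  ] turn [-0.01 -0.01 -0.04] rows 1.8
now chute xyz [-0.0245  0.0617  0.1802]
t 2.27 pos [ 0.5187 -0.3309  0.2491] q [ 0.2488  0.5049  0.524   1.5564 -0.4408  1.284   2.2719] F [ 1.0991 -0.7584 -0.2822] w 0.999 gf 0.0
travel [-0.5  -0.87  3.21] turn [-0.01 -0.01 -0.04] rows 2.7
```

{"name": "send_rows", "arguments": {"travel": [[-0.3,-0.5,0.9],[-0.5,-0.87,1.9],[-0.5,-0.87,2.0]], "turn": [[0,0,0],[0,0,0],[0,0,0]]}}

```text
time: 2.65
tool_pos: [0.5388, -0.3516, 0.1397]
tool_rot: [0.284, 3.098, 0.332]
wrist_force: [-0.6, 1.4, 0.6]
gripper_width: 1.003
grip_force: 0.0
```

```bash
python3 chute.py 0 .018 .0195 0; python3 wshot.py w2 .0813
```

```text
now chute xyz [-0.001   0.0226  0.0767]
t 2.65 pos [ 0.5388 -0.3516  0.1397] q [ 0.3031  0.6562  0.4767  1.5887 -0.5176  1.1312  2.3622] F [-0.6451  1.3828  0.6238] w 1.003 gf 0.0
travel [-0.03 -0.1   1.14] turn [ 0.03 -0.06 -0.  ] rows 0.9
z 0.0813 [ 282  175   65  177 8953] xy [ 0.5501 -0.3447] uyaw -9.8 len 0.1112 body from tip [ 0.5463 -0.3441] from end [ 0.5402 -0.343 ]
```

View pics/w2.png

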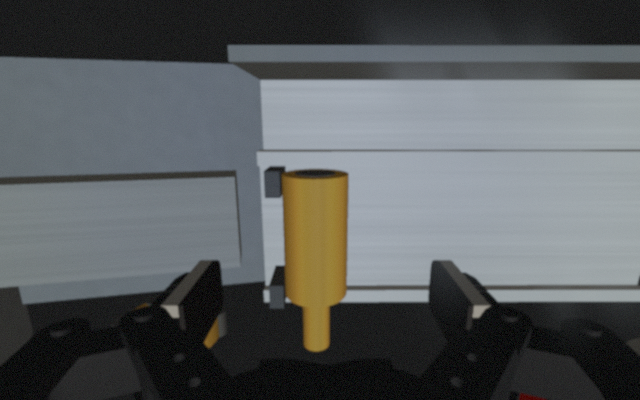

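The view shows the roller body centred between the fingers at (316,235), with lugs at (275,182) and (277,285). The downhill finger will pass through the gap.

{"name": "send_rows", "arguments": {"travel": [[-0.03,-0.1,0.5],[-0.03,-0.1,0.9],[-0.03,-0.1,1.14],[-0.03,-0.1,1.14]], "turn": [[0,0,0],[0,0,0],[0,0,0],[0,0,0]]}}

```text
time: 3.2
tool_pos: [0.5428, -0.347, 0.0865]
tool_rot: [0.283, 3.093, 0.326]
wrist_force: [0.6, -0.6, -0.3]
gripper_width: 1.003
grip_force: 0.0
```

{"name": "send_rows", "arguments": {"travel": [[0,0,0],[0,0,0],[0,0,0],[0,0,0],[0,0,0]], "turn": [[0,0,0],[0,0,0],[0,0,0],[0,0,0],[0,0,0]], "gripper": 255, "grip_force": 40}}

```text
time: 3.82
tool_pos: [0.5434, -0.3471, 0.0877]
tool_rot: [0.283, 3.091, 0.327]
wrist_force: [-1.6, 2.9, 9.1]
gripper_width: 0.409
grip_force: 39.9
```

```bash
python3 chute.py 0 .018 .0895 0
```

```text
now chute xyz [0.0028 0.0169 0.0247]
t 3.83 pos [ 0.5434 -0.3471  0.0877] q [ 0.3114  0.7104  0.4477  1.6317 -0.5583  1.033   2.3986] F [-1.6156  2.8564  9.0721] w 0.409 gf 39.88359868526459
travel [ 0.05  0.02 -1.3 ] turn [0.02 0.01 0.01] rows 1.0
```

{"name": "send_rows", "arguments": {"travel": [[0,0,-0.4],[0,0,-0.9],[0,0,-1.3],[0,0,-1.3],[0,0,-1.3]], "turn": [[0,0,0],[0,0,0],[0,0,1.2],[0,0,2.9],[0,0,4.6]]}}

```text
time: 4.45
tool_pos: [0.5402, -0.3622, 0.1516]
tool_rot: [-1.019, -2.922, -0.32]
wrist_force: [0.0, -0.2, -3.0]
gripper_width: 0.4
grip_force: 40.9
```

{"name": "send_rows", "arguments": {"travel": [[0,0,0],[0,0,0],[0,0,0],[0,0,0],[0,0,0]], "turn": [[0,0,1.7],[0,0,3.4],[0,0,5.1],[0,0,6.8],[0,0,8.5]]}}

```text
time: 5.08
tool_pos: [0.5402, -0.3618, 0.1512]
tool_rot: [-2.12, -2.141, -0.262]
wrist_force: [-0.4, -0.6, -1.9]
gripper_width: 0.408
grip_force: 40.9
```

{"name": "send_rows", "arguments": {"travel": [[0,0,0],[0,0,0],[0,0,0],[0,0,0],[0,0,0]], "turn": [[0,0,1.7],[0,0,3.4],[0,0,5.1],[0,0,6.8],[0,0,8.5]]}}

```text
time: 5.7
tool_pos: [0.5404, -0.3616, 0.1512]
tool_rot: [-2.783, -1.001, -0.157]
wrist_force: [-0.4, 0.2, -3.4]
gripper_width: 0.407
grip_force: 40.8
```

```bash
python3 chute.py 0 .018 .08 1; python3 wshot.py w3 .13
```

```text
now chute xyz [0.0025 0.0156 0.0899]
t 5.7 pos [ 0.5404 -0.3616  0.1512] q [ 0.0358  0.8323  1.0396  1.5897 -0.8679  1.3572  0.3955] F [-0.392   0.2139 -3.3811] w 0.407 gf 40.849215388298035
travel [ 0.   -0.07  0.2 ] turn [ 0.   -0.    8.35] rows 4.7
z 0.13 [  281   180    91   186 14882] xy [ 0.5374 -0.3585] uyaw -140.7 len 0.0884 body from tip [ 0.5566 -0.3428] from end [ 0.5438 -0.3533]
z 0.13 [455 229  33  30 567] xy [ 0.5908 -0.3972] uyaw 160.6 len 0.0116 body from tip [ 0.6517 -0.4186] from end [ 0.5636 -0.3876]
z 0.13 [482 262  41  38 873] xy [ 0.5875 -0.4182] uyaw -88.5 len 0.0147 body from tip [ 0.5859 -0.3558] from end [ 0.5883 -0.4461]
```

{"name": "send_rows", "arguments": {"travel": [[0,0,0],[0,0,0],[0,0,0],[0,0,0],[0,0,0]], "turn": [[0,0,1.7],[0,0,3.4],[0,0,5.1],[0,0,6.8],[0,0,8.35]]}}

```text
time: 6.38
tool_pos: [0.5404, -0.3614, 0.1508]
tool_rot: [-2.921, 0.264, -0.029]
wrist_force: [1.1, -0.5, -3.0]
gripper_width: 0.404
grip_force: 40.8
```

```bash
python3 chute.py 0 .018 .08 1; python3 wshot.py w4 .14; python3 look.py p1 top scene; python3 - <<'E'
import cv2,numpy as np
a=cv2.imread('pics/w4.png');b=cv2.imread('pics/p1_scene.png')[60:220,160:320]
cv2.imwrite('pics/v4.png',np.hstack([cv2.resize(a,(480,300)),cv2.resize(b,(300,300))]))
E
```

```text
now chute xyz [0.0024 0.0157 0.0895]
t 6.38 pos [ 0.5404 -0.3614  0.1508] q [-0.0205  0.9325  1.2176  1.5942 -0.9888  1.4683 -0.3814] F [ 1.082  -0.5274 -3.0036] w 0.404 gf 40.81561088562012
travel [-0.05 -0.05  0.19] turn [ 0.   -0.    0.03] rows 0.2
z 0.14 [ 476  109   40   29 1023] xy [ 0.5923 -0.4285] uyaw -100.3 len 0.012 body from tip [ 0.6037 -0.3656] from end [ 0.5871 -0.457 ]
z 0.14 [434 110  20  25 421] xy [ 0.5957 -0.4115] uyaw 173.0 len 0.0085 body from tip [ 0.6607 -0.4194] from end [ 0.565  -0.4077]
z 0.14 [  281   180    90   186 14888] xy [ 0.5399 -0.3569] uyaw -11.9 len 0.089 body from tip [ 0.513  -0.3512] from end [ 0.5286 -0.3545]
z 0.14 [   0  304   39   55 1197] xy [ 0.5173 -0.1627] uyaw 132.9 len 0.0373 body from tip [ 0.5493 -0.1973] from end [ 0.5033 -0.1476]
```

View pics/v4.png

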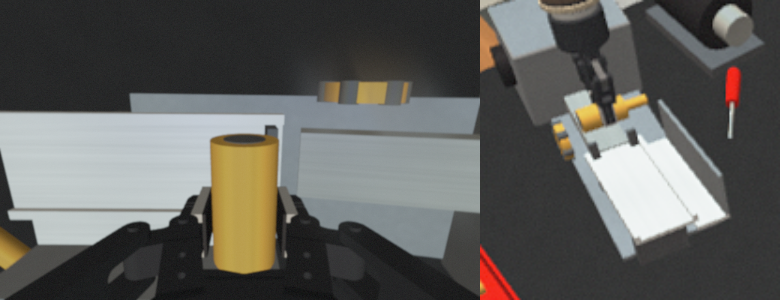

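The composite shows roller_c gripped at (244,200), level, with its stub now towards the guide plate. Its end face casts to a point about 4 mm off the tool centre, so I'll correct x while lowering.

{"name": "send_rows", "arguments": {"travel": [[-0.12,-0.09,0],[-0.12,-0.09,0.5],[-0.12,-0.09,1.0],[-0.12,-0.09,1.1],[-0.12,-0.09,1.1]], "turn": [[0,0,0],[0,0,0],[0,0,0],[0,0,0],[0,0,0]]}}

```text
time: 7.15
tool_pos: [0.5371, -0.3443, 0.0965]
tool_rot: [-2.921, 0.26, -0.027]
wrist_force: [0.3, -0.1, -2.7]
gripper_width: 0.406
grip_force: 40.8
```

```bash
python3 chute.py -.0038 .0195 .0255 1
```

```text
now chute xyz [-0.0039  0.0203  0.033 ]
t 7.15 pos [ 0.5371 -0.3443  0.0965] q [-0.0388  0.976   1.1778  1.6736 -1.0432  1.3859 -0.3348] F [ 0.3252 -0.0969 -2.6607] w 0.406 gf 40.80870509147644
travel [0.   0.02 0.15] turn [-0.    0.01  0.05] rows 0.1
```

{"name": "send_rows", "arguments": {"travel": [[0,0.02,0.1],[0,0.02,0.15],[0,0.02,0.15]], "turn": [[0,0,0],[0,0,0],[0,0,0]]}}

```text
time: 7.52
tool_pos: [0.5374, -0.344, 0.0897]
tool_rot: [-2.921, 0.261, -0.029]
wrist_force: [-0.1, -0.1, -3.8]
gripper_width: 0.405
grip_force: 40.8
```

{"name": "send_rows", "arguments": {"travel": [[0,0,0],[0,0,0],[0,0,0],[0,0,-0.8],[0,0,-2.0]], "turn": [[0,0,0],[0,0,0],[0,0,0],[0,0,0],[0,0,0]], "gripper": 60}}

```text
time: 8.15
tool_pos: [0.5335, -0.3634, 0.1871]
tool_rot: [-2.92, 0.26, -0.025]
wrist_force: [0.9, -0.5, 0.3]
gripper_width: 0.763
grip_force: 0.0
```

```bash
python3 plan.py .675 .056 .16 -16 0; python3 wshot.py w5 .0813; python3 look.py p2 top scene; python3 - <<'E'
import cv2,numpy as np
a=cv2.imread('pics/w5.png');b=cv2.imread('pics/p2_scene.png')[60:220,160:320]
cv2.imwrite('pics/v5.png',np.hstack([cv2.resize(a,(480,300)),cv2.resize(b,(300,300))]))
E
```

```text
t 8.15 pos [ 0.5335 -0.3634  0.1871] q [-0.0195  0.8858  1.2326  1.5666 -0.9399  1.5079 -0.4057] F [ 0.8752 -0.4666  0.2714] w 0.763 gf 0.0
travel [ 1.31 -8.45  2.36] turn [ -1.65  -1.46 -13.97] rows 7.9
z 0.0813 [461  98  33  25 728] xy [ 0.5888 -0.4425] uyaw -101.8 len 0.0173 body from tip [ 0.6013 -0.3824] from end [ 0.5834 -0.4683]
z 0.0813 [ 305  155   53  148 5966] xy [ 0.5323 -0.3417] uyaw 168.9 len 0.1116 body from tip [ 0.5356 -0.3424] from end [ 0.5421 -0.3437]
z 0.0813 [  0 196  24  31 577] xy [ 0.5717 -0.0547] uyaw -57.4 len 0.0372 body from tip [ 0.5421 -0.0085] from end [ 0.5787 -0.0656]
z 0.0813 [   0  267   63   66 2198] xy [ 0.4827 -0.0297] uyaw -127.6 len 0.0728 body from tip [ 0.5016 -0.0052] from end [ 0.4819 -0.0307]
```

View pics/v5.png

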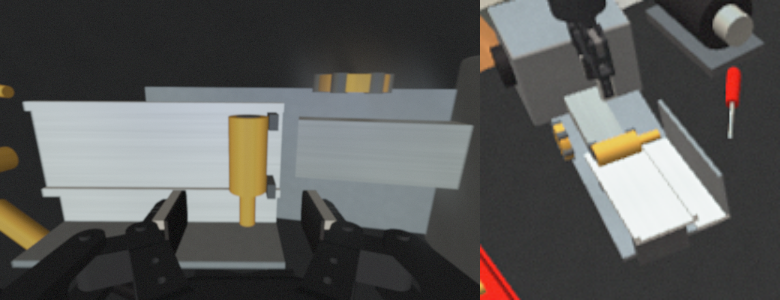

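The composite shows roller_c flat on the floor against both lugs, with its stub towards the guide plate. On to roller_a.

{"name": "send_rows", "arguments": {"travel": [[0.16,-1.05,0.3],[0.32,-2.1,0.6],[0.48,-3.15,0.88],[0.65,-4.2,1.18],[0.82,-5.28,1.47]], "turn": [[-0.2,-0.18,-1.74],[-0.41,-0.36,-3.48],[-0.61,-0.55,-5.2],[-0.82,-0.73,-6.96],[-1.03,-0.91,-8.7]]}}

```text
time: 8.93
tool_pos: [0.6226, -0.1002, 0.1696]
tool_rot: [-2.849, -1.113, -0.012]
wrist_force: [0.7, 0.4, 0.3]
gripper_width: 0.763
grip_force: 0.0
```

```bash
python3 plan.py .675 .056 .16 -16 0
```

```text
t 8.93 pos [ 0.6226 -0.1002  0.1696] q [-0.5344  0.7958  1.1485  1.6757 -0.8157  1.2714 -0.0041] F [0.7229 0.3546 0.3315] w 0.763 gf 0.0
travel [ 2.88 -1.56  0.42] turn [-0.59 -0.54 -5.22] rows 3.0
```

{"name": "send_rows", "arguments": {"travel": [[0.96,-0.5,0.14],[1.9,-1.04,0.28],[2.88,-1.56,0.42],[2.88,-1.56,0.42],[2.88,-1.56,0.42]], "turn": [[-0.2,-0.18,-1.74],[-0.4,-0.36,-3.48],[-0.59,-0.54,-5.22],[-0.59,-0.54,-5.22],[-0.59,-0.54,-5.22]]}}

```text
time: 9.55
tool_pos: [0.6755, 0.0532, 0.1602]
tool_rot: [-2.515, -1.882, 0.001]
wrist_force: [-0.6, -0.8, 1.1]
gripper_width: 0.758
grip_force: 0.0
```

```bash
python3 plan.py .675 .056 .0195 -16 0; python3 wshot.py w6 .018
```

```text
t 9.55 pos [0.6755 0.0532 0.1602] q [-0.7397  0.8103  1.0528  1.5859 -0.7438  1.1935  0.1814] F [-0.6471 -0.8172  1.1105] w 0.758 gf 0.0
travel [ 0.05 -0.02  2.81] turn [-0.01  0.   -0.07] rows 2.3
z 0.018 [ 300  150   48  132 5018] xy [0.6729 0.049 ] uyaw -106.3 len 0.1109 body from tip [0.6743 0.054 ] from end [0.676  0.0597]
z 0.018 [  23  194   87  131 6895] xy [0.4516 0.0676] uyaw -134.9 len 0.1342 body from tip [0.4508 0.0668] from end [0.4715 0.0874]
z 0.018 [ 153  205   69   63 3002] xy [0.5579 0.0574] uyaw 24.1 len 0.0649 body from tip [0.524  0.0422] from end [0.5606 0.0585]
```

View pics/w6.png

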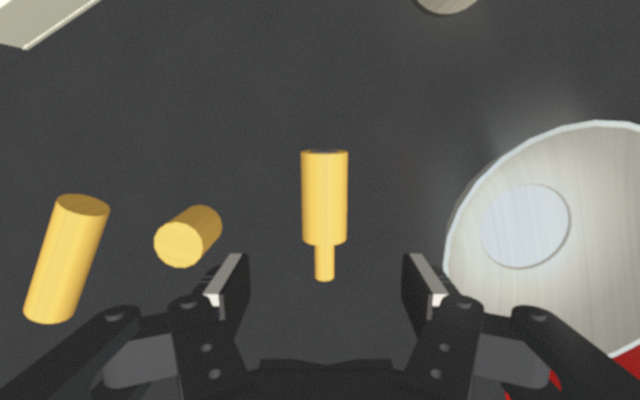

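The wrist view shows roller_a centred between the fingers at (324,197) with its stub down. The sleeve and bowl are clear of the fingers. Casting its end face and tip both give the body about 3.3 mm along +tool x.

{"name": "send_rows", "arguments": {"travel": [[0.07,-0.02,1.0],[0.07,-0.02,2.0],[0.07,-0.02,2.6],[0.07,-0.02,2.76],[0.07,-0.02,2.76]], "turn": [[0,0,0],[0,0,0],[0,0,0],[0,0,0],[0,0,0]]}}

```text
time: 10.22
tool_pos: [0.6764, 0.0556, 0.0235]
tool_rot: [2.517, 1.88, 0.001]
wrist_force: [-0.2, 0.2, 0.4]
gripper_width: 0.764
grip_force: 0.0
```

{"name": "send_rows", "arguments": {"travel": [[0,0,0],[0,0,0],[0,0,0],[0,0,0],[0,0,0]], "turn": [[0,0,0],[0,0,0],[0,0,0],[0,0,0],[0,0,0]], "gripper": 255}}

```text
time: 10.85
tool_pos: [0.6769, 0.0568, 0.0245]
tool_rot: [2.514, 1.882, 0.004]
wrist_force: [-1.7, 0.3, 5.1]
gripper_width: 0.403
grip_force: 39.3
```

{"name": "send_rows", "arguments": {"travel": [[0,0,-0.7],[0,0,-1.7],[0,0,-2.8],[0,0,-3.0],[0,0,-3.0]], "turn": [[0,0,0],[0,0,0],[0,0,0],[0,0,0],[0,0,0]]}}

```text
time: 11.48
tool_pos: [0.6762, 0.0573, 0.1734]
tool_rot: [-2.514, -1.883, -0.003]
wrist_force: [-0.6, 0.3, -3.7]
gripper_width: 0.406
grip_force: 41.3
```

```bash
python3 chute.py 0 .085 .10 1; python3 wshot.py w7 .16
```

```text
now chute xyz [0.0596 0.4473 0.0208]
t 11.47 pos [0.6762 0.0573 0.1734] q [-0.7479  0.7977  1.0612  1.5721 -0.7324  1.2127  0.1673] F [-0.5747  0.3499 -3.7136] w 0.406 gf 41.261504888534546
travel [-7.5  -0.43 -0.06] turn [ 1.62  1.45 13.97] rows 7.9
z 0.16 [  279   188    94   178 14427] xy [0.6751 0.0545] uyaw -106.4 len 0.086 body from tip [0.6823 0.0789] from end [0.6769 0.0607]
z 0.16 [  36  195   84  126 6244] xy [0.5742 0.0951] uyaw -134.8 len 0.0661 body from tip [0.5989 0.12  ] from end [0.5715 0.0924]
z 0.16 [ 162  206   65   60 2690] xy [0.627 0.09 ] uyaw -154.8 len 0.0314 body from tip [0.6764 0.1132] from end [0.6098 0.0818]
```

{"name": "send_rows", "arguments": {"travel": [[-0.95,-0.05,-0.2],[-1.9,-0.1,-0.4],[-2.8,-0.16,-0.6],[-3.75,-0.22,-0.6],[-4.7,-0.27,-0.6]], "turn": [[0.2,0.18,1.74],[0.4,0.36,3.48],[0.6,0.54,5.2],[0.81,0.72,6.95],[1.02,0.91,8.7]]}}

```text
time: 12.15
tool_pos: [0.5959, -0.1653, 0.2008]
tool_rot: [-2.951, -0.548, -0.015]
wrist_force: [1.6, -0.5, -3.4]
gripper_width: 0.403
grip_force: 41.1
```

```bash
python3 chute.py -.0003 .085 .08 1
```

```text
now chute xyz [0.0213 0.2246 0.0962]
t 12.15 pos [ 0.5959 -0.1653  0.2008] q [-0.4242  0.7883  1.2215  1.6594 -0.8433  1.3858 -0.2278] F [ 1.6124 -0.4728 -3.3916] w 0.403 gf 41.12649142742157
travel [-1.79  2.14  0.55] turn [0.59 0.57 5.21] rows 3.0
```

{"name": "send_rows", "arguments": {"travel": [[-0.6,0.7,0.1],[-1.2,1.4,0.3],[-1.79,2.16,0.55],[-1.79,2.16,0.55],[-1.79,2.16,0.55]], "turn": [[0.2,0.19,1.74],[0.4,0.38,3.48],[0.59,0.57,5.21],[0.59,0.57,5.21],[0.59,0.57,5.21]]}}

```text
time: 12.78
tool_pos: [0.5521, -0.2923, 0.1562]
tool_rot: [-2.921, 0.259, -0.028]
wrist_force: [0.1, 0.9, -3.0]
gripper_width: 0.402
grip_force: 41.2
```

```bash
python3 chute.py -.0003 .084 .0255 1
```

```text
now chute xyz [0.0014 0.0854 0.0802]
t 12.78 pos [ 0.5521 -0.2923  0.1562] q [-0.1549  0.8858  1.2281  1.6779 -0.977   1.4261 -0.4456] F [ 0.0748  0.9474 -3.0198] w 0.402 gf 41.224209666252136
travel [-0.03  0.03  1.09] turn [0.   0.01 0.06] rows 0.9
```

{"name": "send_rows", "arguments": {"travel": [[-0.03,0.03,0.4],[-0.03,0.03,0.8],[-0.03,0.03,1.0],[-0.03,0.03,1.08],[-0.03,0.03,1.08]], "turn": [[0,0,0.06],[0,0,0.06],[0,0,0.06],[0,0,0.06],[0,0,0.06]]}}

```text
time: 13.4
tool_pos: [0.5529, -0.2831, 0.1045]
tool_rot: [-2.922, 0.269, -0.03]
wrist_force: [0.2, -0.7, -2.7]
gripper_width: 0.407
grip_force: 41.2
```

```bash
python3 chute.py -.0003 .084 .0255 1
```

```text
now chute xyz [0.0004 0.0836 0.0278]
t 13.4 pos [ 0.5529 -0.2831  0.1045] q [-0.1566  0.9366  1.1855  1.7346 -1.0396  1.3539 -0.4084] F [ 0.2345 -0.7454 -2.7023] w 0.407 gf 41.231587529182434
travel [-0.01 -0.01  0.05] turn [ 0.01 -0.01 -0.  ] rows 0.0
```

{"name": "send_rows", "arguments": {"travel": [[-0.01,0,0.05],[-0.01,0,0.06]], "turn": [[0,0,0],[0,0,0]]}}

```text
time: 13.65
tool_pos: [0.5525, -0.2826, 0.1019]
tool_rot: [-2.922, 0.269, -0.031]
wrist_force: [-1.0, -0.1, -2.6]
gripper_width: 0.408
grip_force: 41.2
```

{"name": "send_rows", "arguments": {"travel": [[0,0,0],[0,0,0],[0,0,0],[0,0,-0.5],[0,0,-1.5]], "turn": [[0,0,0],[0,0,0],[0,0,0],[0,0,0],[0,0,0]], "gripper": 105}}

```text
time: 14.28
tool_pos: [0.5491, -0.297, 0.1757]
tool_rot: [-2.921, 0.268, -0.026]
wrist_force: [1.5, 0.2, 0.2]
gripper_width: 0.585
grip_force: 0.0
```

{"name": "send_rows", "arguments": {"travel": [[0,0,-0.7],[0,0,-0.7]], "turn": [[0,0,0],[0,0,0]], "gripper": 60}}

```text
time: 14.52
tool_pos: [0.5482, -0.3074, 0.2139]
tool_rot: [-2.925, 0.271, -0.038]
wrist_force: [0.2, -0.9, -0.4]
gripper_width: 0.765
grip_force: 0.0
```

```bash
python3 plan.py .558 .352 .20 1.5 0; python3 wshot.py w8 .0813 .0888; python3 look.py p3 top scene; python3 - <<'E'
import cv2,numpy as np
a=cv2.imread('pics/w8.png');b=cv2.imread('pics/p3_scene.png')[60:220,160:320]
cv2.imwrite('pics/v8.png',np.hstack([cv2.resize(a,(480,300)),cv2.resize(b,(300,300))]))
E
```

```text
t 14.53 pos [ 0.5482 -0.3074  0.2139] q [-0.1393  0.8173  1.2505  1.6102 -0.9058  1.4879 -0.4998] F [ 0.2342 -0.8708 -0.4273] w 0.765 gf 0.0
travel [ -2.24 -12.67   2.91] turn [ -1.36  -1.79 -16.95] rows 10.6
z 0.0813 [544 107  32  22 609] xy [ 0.5893 -0.4418] uyaw -101.2 len 0.017 body from tip [ 0.6012 -0.3813] from end [ 0.5841 -0.4676]
z 0.0813 [ 341  160  100  140 9912] xy [ 0.5372 -0.3235] uyaw 152.9 len 0.1256 body from tip [ 0.5326 -0.3211] from end [ 0.5509 -0.3305]
z 0.0813 [  18  201   67   42 1928] xy [ 0.5723 -0.0071] uyaw -83.5 len 0.0829 body from tip [0.5691 0.021 ] from end [ 0.5716 -0.001 ]
z 0.0813 [  36  269   79   56 2230] xy [ 0.493  -0.0002] uyaw -116.3 len 0.0915 body from tip [0.5026 0.0193] from end [0.4966 0.0072]
z 0.0888 [544 107  32  22 609] xy [ 0.5898 -0.439 ] uyaw -101.2 len 0.0165 body from tip [ 0.6018 -0.3782] from end [ 0.5846 -0.465 ]
z 0.0888 [ 341  160  100  140 9912] xy [ 0.5393 -0.3241] uyaw 152.9 len 0.1219 body from tip [ 0.5366 -0.3227] from end [ 0.5517 -0.3304]
z 0.0888 [  18  201   67   42 1928] xy [ 0.5733 -0.0169] uyaw -83.5 len 0.0805 body from tip [0.57   0.0124] from end [ 0.5728 -0.012 ]
z 0.0888 [  36  269   79   56 2230] xy [ 0.4963 -0.0102] uyaw -116.3 len 0.0888 body from tip [0.5066 0.0105] from end [ 0.4994 -0.004 ]
```

View pics/v8.png

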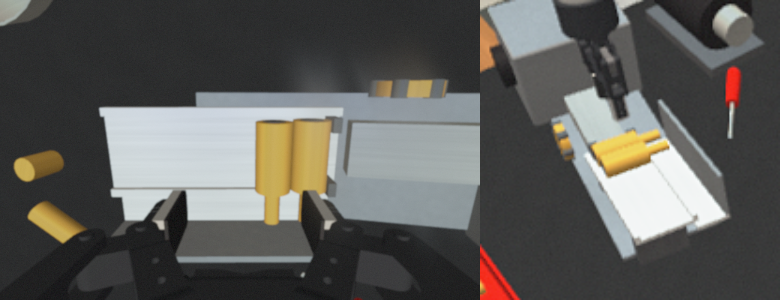

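The composite shows both rollers queued side by side at (292,155), with their stubs towards the guide plate. Next is roller_b in the basket.

{"name": "send_rows", "arguments": {"travel": [[-0.2,-1.2,0.1],[-0.4,-2.4,0.3],[-0.63,-3.6,0.6],[-0.84,-4.8,0.9],[-1.06,-5.95,1.2]], "turn": [[-0.13,-0.17,-1.6],[-0.26,-0.34,-3.2],[-0.38,-0.5,-4.8],[-0.51,-0.67,-6.4],[-0.64,-0.84,-8.0]]}}

```text
time: 15.3
tool_pos: [0.5509, 0.006, 0.2113]
tool_rot: [-2.852, -0.987, -0.017]
wrist_force: [0.7, 1.1, 0.2]
gripper_width: 0.76
grip_force: 0.0
```

```bash
python3 plan.py .558 .352 .18 1.5 0
```

```text
t 15.3 pos [0.5509 0.006  0.2113] q [-0.8082  0.6349  1.2298  1.8384 -0.7393  1.2528 -0.2248] F [0.694  1.0849 0.2428] w 0.76 gf 0.0
travel [ 4.34 -5.23  1.45] turn [-0.78 -0.95 -8.87] rows 5.6
```

{"name": "send_rows", "arguments": {"travel": [[0.74,-0.9,0.25],[1.48,-1.8,0.5],[2.22,-2.7,0.75],[2.96,-3.6,1.0],[3.7,-4.5,1.25]], "turn": [[-0.15,-0.19,-1.7],[-0.3,-0.37,-3.4],[-0.45,-0.55,-5.1],[-0.6,-0.73,-6.8],[-0.75,-0.91,-8.5]]}}

```text
time: 15.92
tool_pos: [0.5573, 0.3021, 0.1841]
tool_rot: [-2.233, -2.204, -0.001]
wrist_force: [0.8, 0.2, 1.1]
gripper_width: 0.763
grip_force: 0.0
```

```bash
python3 plan.py .558 .352 .16 1.5 0
```

```text
t 15.93 pos [0.5573 0.3021 0.1841] q [-1.1943  0.6937  1.025   1.6801 -0.6477  1.1468 -0.0021] F [0.8184 0.2405 1.0565] w 0.763 gf 0.0
travel [1.   0.   0.49] turn [-0.02 -0.03 -0.37] rows 0.9
```

{"name": "send_rows", "arguments": {"travel": [[0.9,0,0.4],[1.0,0,0.48],[1.0,0,0.48],[1.0,0,0.48]], "turn": [[-0.02,-0.03,-0.37],[-0.02,-0.03,-0.37],[-0.02,-0.03,-0.37],[-0.02,-0.03,-0.37]]}}

```text
time: 16.42
tool_pos: [0.5598, 0.3479, 0.1617]
tool_rot: [-2.203, -2.24, -0.002]
wrist_force: [0.9, 0.6, 0.5]
gripper_width: 0.765
grip_force: 0.0
```

```bash
python3 plan.py .558 .352 .0285 1.5 0; python3 wshot.py w9 .022
```

```text
t 16.43 pos [0.5598 0.3479 0.1617] q [-1.2136  0.7487  0.9912  1.636  -0.6794  1.1369 -0.0289] F [0.8708 0.6429 0.4641] w 0.765 gf 0.0
travel [ 0.08 -0.04  2.66] turn [ 0.01 -0.01 -0.09] rows 2.1
z 0.022 [ 303  151   45  130 4565] xy [0.56   0.3453] uyaw -88.8 len 0.1081 body from tip [0.5599 0.3508] from end [0.5598 0.354 ]
```

View pics/w9.png

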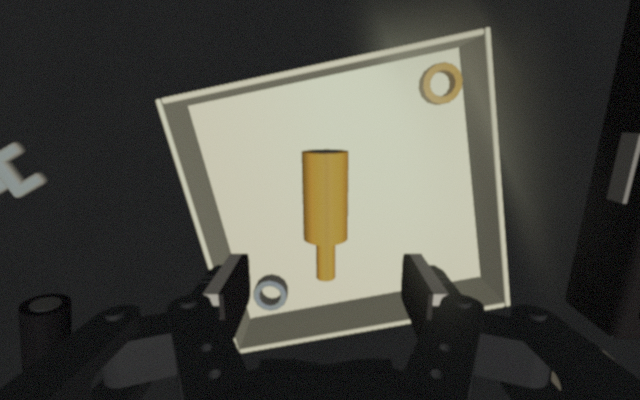

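The view shows roller_b at (325,196), aligned between the fingers. The collars at (270,292) and (440,83) are clear. The body is about 4 mm along +tool x.

{"name": "send_rows", "arguments": {"travel": [[0.085,0,1.0],[0.085,0,2.0],[0.085,0,2.5],[0.085,0,2.65],[0.085,0,2.65]], "turn": [[0,0,0],[0,0,0],[0,0,0],[0,0,0],[0,0,0]]}}

```text
time: 17.1
tool_pos: [0.5601, 0.3543, 0.0299]
tool_rot: [-2.2, -2.242, -0.004]
wrist_force: [0.2, 0.0, 0.8]
gripper_width: 0.761
grip_force: 0.0
```

{"name": "send_rows", "arguments": {"travel": [[0,0,0],[0,0,0],[0,0,0],[0,0,0],[0,0,0]], "turn": [[0,0,0],[0,0,0],[0,0,0],[0,0,0],[0,0,0]], "gripper": 255}}

```text
time: 17.73
tool_pos: [0.5603, 0.3549, 0.0305]
tool_rot: [-2.199, -2.243, -0.006]
wrist_force: [-0.4, -0.2, 7.5]
gripper_width: 0.406
grip_force: 39.7
```

{"name": "send_rows", "arguments": {"travel": [[0,0,-0.7],[0,0,-1.7],[0,0,-2.8],[0,0,-3.4],[0,0,-3.4]], "turn": [[0,0,0],[0,0,0],[0,0,0],[0,0,0],[0,0,0]]}}

```text
time: 18.35
tool_pos: [0.5603, 0.3544, 0.2014]
tool_rot: [-2.199, -2.243, -0.009]
wrist_force: [0.2, 0.7, -3.4]
gripper_width: 0.405
grip_force: 41.3
```

```bash
python3 chute.py 0 .122 .09 1; python3 wshot.py w10 .18
```

```text
now chute xyz [-0.1085  0.7183 -0.0081]
t 18.35 pos [0.5603 0.3544 0.2014] q [-1.2315  0.7151  1.02    1.5877 -0.6452  1.2029 -0.063 ] F [ 0.1905  0.7184 -3.3672] w 0.405 gf 41.32095158100128
travel [-12.26  -0.31   0.51] turn [ 1.43  1.71 16.87] rows 9.8
z 0.18 [  282   195    88   170 13279] xy [0.5609 0.3458] uyaw 91.4 len 0.0872 body from tip [0.5615 0.3182] from end [0.5611 0.336 ]
```

```bash
python3 chute.py .02 .24 .11 1
```

```text
now chute xyz [-0.1096  0.7176 -0.0102]
t 18.4 pos [0.5592 0.3544 0.1993] q [-1.2312  0.717   1.0181  1.5898 -0.6457  1.2021 -0.0626] F [-0.7825 -0.2844 -3.471 ] w 0.401 gf 41.32089972496033
travel [-10.16   0.55  -0.39] turn [ 1.43  1.74 16.87] rows 9.6
```

{"name": "send_rows", "arguments": {"travel": [[-1.06,0.06,-0.1],[-2.1,0.12,-0.2],[-3.2,0.18,-0.3],[-4.2,0.24,-0.4],[-5.2,0.3,-0.4]], "turn": [[0.15,0.18,1.75],[0.3,0.36,3.5],[0.44,0.54,5.2],[0.59,0.72,6.95],[0.74,0.9,8.7]]}}

```text
time: 19.02
tool_pos: [0.5785, 0.0932, 0.2169]
tool_rot: [-2.853, -0.997, -0.014]
wrist_force: [0.3, -0.1, -3.4]
gripper_width: 0.404
grip_force: 41.2
```

```bash
python3 chute.py .02 .24 .11 1
```

```text
now chute xyz [-0.043   0.4735  0.0597]
t 19.02 pos [0.5785 0.0932 0.2169] q [-0.9182  0.6745  1.2153  1.7599 -0.7702  1.2855 -0.3776] F [ 0.2753 -0.1465 -3.3573] w 0.404 gf 41.178603172302246
travel [-2.77  4.05 -0.6 ] turn [0.69 0.87 8.11] rows 4.6
```

{"name": "send_rows", "arguments": {"travel": [[-0.55,0.81,-0.12],[-1.1,1.62,-0.24],[-1.65,2.43,-0.36],[-2.2,3.24,-0.48],[-2.77,4.05,-0.6]], "turn": [[0.14,0.17,1.62],[0.28,0.35,3.24],[0.41,0.52,4.87],[0.55,0.7,6.49],[0.69,0.87,8.11]]}}

```text
time: 19.65
tool_pos: [0.5983, -0.1528, 0.2172]
tool_rot: [-2.92, 0.268, -0.027]
wrist_force: [0.9, 0.4, -2.0]
gripper_width: 0.405
grip_force: 41.2
```

```bash
python3 chute.py .0025 .122 .07 1
```

```text
now chute xyz [0.0214 0.2405 0.1096]
t 19.65 pos [ 0.5983 -0.1528  0.2172] q [-0.4246  0.7701  1.2523  1.6759 -0.9096  1.429  -0.7336] F [ 0.8748  0.3612 -1.9885] w 0.405 gf 41.17618918418884
travel [-0.38  2.37  0.79] turn [-0.01  0.01  0.  ] rows 2.0
```

{"name": "send_rows", "arguments": {"travel": [[-0.19,1.18,0.3],[-0.38,2.2,0.6],[-0.38,2.37,0.79],[-0.38,2.37,0.79],[-0.38,2.37,0.79]], "turn": [[0,0,0],[0,0,0],[0,0,0],[0,0,0],[0,0,0]]}}

```text
time: 20.27
tool_pos: [0.5621, -0.253, 0.1558]
tool_rot: [-2.921, 0.256, -0.03]
wrist_force: [-0.0, 0.1, -2.8]
gripper_width: 0.405
grip_force: 41.2
```

```bash
python3 chute.py .0025 .121 .0275 1
```

```text
now chute xyz [0.004  0.1249 0.0714]
t 20.27 pos [ 0.5621 -0.253   0.1558] q [-0.2133  0.8325  1.1734  1.7121 -0.9428  1.3624 -0.5215] F [-0.0107  0.1112 -2.7514] w 0.405 gf 41.184337735176086
travel [-0.03  0.08  0.88] turn [-0.01 -0.01  0.08] rows 0.7
```

{"name": "send_rows", "arguments": {"travel": [[-0.03,0.06,0.4],[-0.03,0.06,0.7],[-0.03,0.06,0.84],[-0.03,0.06,0.84]], "turn": [[0,0,0.08],[0,0,0.08],[0,0,0.08],[0,0,0.08]]}}

```text
time: 20.78
tool_pos: [0.5608, -0.2481, 0.1136]
tool_rot: [-2.92, 0.271, -0.028]
wrist_force: [0.6, -0.3, -2.3]
gripper_width: 0.402
grip_force: 41.2
```

```bash
python3 chute.py .0025 .121 .0275 1
```

```text
now chute xyz [0.0018 0.1206 0.0291]
t 20.77 pos [ 0.5608 -0.2481  0.1136] q [-0.2064  0.8754  1.1375  1.7567 -0.9938  1.3039 -0.4898] F [ 0.5674 -0.2658 -2.254 ] w 0.402 gf 41.22243583202362
travel [ 0.01 -0.01  0.03] turn [-0.   -0.   -0.02] rows 0.0
```

{"name": "send_rows", "arguments": {"travel": [[0.01,0,0.04],[0.01,0,0.04]], "turn": [[0,0,0],[0,0,0]]}}

```text
time: 21.02
tool_pos: [0.5617, -0.2485, 0.1126]
tool_rot: [-2.921, 0.272, -0.031]
wrist_force: [0.1, 0.0, -2.6]
gripper_width: 0.407
grip_force: 41.2
```

{"name": "send_rows", "arguments": {"travel": [[0,0,0],[0,0,0],[0,0,0],[0,0,-0.5],[0,0,-1.5]], "turn": [[0,0,0],[0,0,0],[0,0,0],[0,0,0],[0,0,0]], "gripper": 105}}

```text
time: 21.65
tool_pos: [0.558, -0.263, 0.1864]
tool_rot: [-2.919, 0.271, -0.026]
wrist_force: [1.4, 0.3, 0.8]
gripper_width: 0.587
grip_force: 0.0
```

{"name": "send_rows", "arguments": {"travel": [[0,0,-1.0],[0,0,-1.6],[0,0,-1.6],[0,0,-1.6],[0,0,-1.6]], "turn": [[0,0,0],[0,0,0],[0,0,0],[0,0,0],[0,0,0]]}}

```text
time: 22.28
tool_pos: [0.5553, -0.2794, 0.2633]
tool_rot: [-2.92, 0.272, -0.028]
wrist_force: [0.4, 0.3, -0.4]
gripper_width: 0.588
grip_force: 0.0
```

```bash
python3 wshot.py w11 .0888; python3 look.py p4 top scene; python3 - <<'E'
import cv2,numpy as np
a=cv2.imread('pics/w11.png');b=cv2.imread('pics/p4_scene.png')
cv2.imwrite('pics/v11.png',np.vstack([np.hstack([cv2.resize(a,(480,300)),cv2.resize(b[60:220,160:320],(300,300))]),np.hstack([cv2.resize(b,(390,244)),cv2.resize(cv2.imread('pics/p4_top.png'),(390,244))])]))
E
```

```text
z 0.0888 [562 109  27  19 439] xy [ 0.5899 -0.439 ] uyaw 79.6 len 0.0165 body from tip [ 0.5788 -0.4994] from end [ 0.5948 -0.4123]
z 0.0888 [  342   154   132   122 11611] xy [ 0.5403 -0.3076] uyaw -89.1 len 0.1185 body from tip [ 0.5401 -0.297 ] from end [ 0.5399 -0.2835]
z 0.0888 [  81  193   55   38 1449] xy [ 0.5736 -0.0015] uyaw -81.8 len 0.0732 body from tip [0.5689 0.0312] from end [ 0.5735 -0.0002]
z 0.0888 [  93  255   83   50 2006] xy [0.4909 0.0018] uyaw -119.7 len 0.1044 body from tip [0.4965 0.0118] from end [0.4962 0.0112]
```

View pics/v11.png

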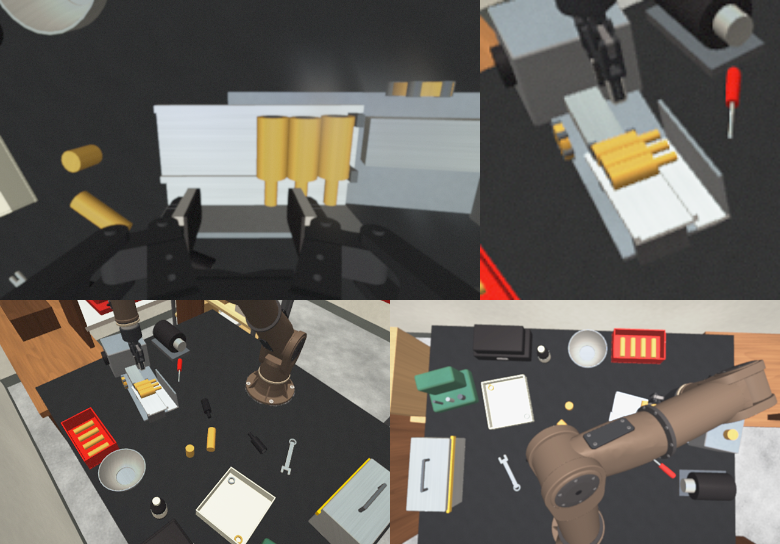

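The composite shows all three rollers queued flat against the stop, with their stubs towards the guide plate. The bar, sleeve and collars haven't moved, and the gripper is clear.

```bash
python3 -c "
from cell import arm
print(arm.job_done())"
```

```text
the job is handed in; nothing more can be done
None
```

I handed the job in at about 22 s of the 72 s allowed: all three stubbed rollers lie across the chute floor, queued from the stop with their stubs towards the guide plate, and the last pictures show everything else where it was.

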